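# Start the sample dryer on a new batch

## Robot

A 6-joint arm with a two-finger parallel gripper is mounted at the origin on the work surface. World frame = base frame: x ahead of the robot, y to its left, z up, the work surface at z = 0. Lengths are in mm, angles in rad, forces in N, time in s.
With the tool pointing down it reaches from about 325 to 775 mm from the base axis. Payload 9.3 kg.
Tool frame: the origin (TCP) lies between the finger pads; the fingertips stand 19 mm ahead of it and the grasp point (between the pads) is the TCP; z points along the fingers, y is the line along which they close (so a half turn about z gives the same grasp; the last joint's range is limited). The gripper opens to 85 mm and grips with 20 to 120 N. Pads are 22 mm wide; open, the fingers measure 114 mm over their backs; the gripper's body (76 mm by 85 mm) begins 54 mm behind the grasp point. The pads swing forward as they close: fully open they stand 13 mm farther back than shut.
Start: joints at [1.1, 0.259, 0.021, 1.334, 0, 1.418], TCP at [171.864, 522.455, 250.279] pointing down, gripper open.
Joint ranges: [-3.04, 3.04], [-0.91, 1.82], [-1.04, 1.36], [-1.92, 1.95], [-1.52, 1.45], [-3.14, 3.14]. Speed limits (rad/s): [2.22, 2.22, 2.79, 3.14, 3.14, 3.14].

## Interface

Orientations are given as [roll, pitch, yaw] about the fixed x, y, z axes, in that order (R = Rz(yaw) Ry(pitch) Rx(roll)).
In Python, from rig import readout, vision, workorder gives the robot as it stands.
- The arm moves only by the shell command python3 -m creep 'ROWS' [OPENING]. ROWS is JSON, a list of rows, each a list of 2 entries, a list of its own where there are three numbers: the shift along the tool's x, y, z in units of 0.2 m (1.0 is 0.2 m), then the turn, a rotation vector about the tool's x, y, z in units of 180 degrees (1.0 is 180 degrees). A call has 1 to 20 rows; each row is the pose to reach, as a shift and turn from the pose commanded when the call began, along the tool's axes at that moment, turning the shorter way round; what a row does not reach only later rows make up. A row lasts 1/10 s, in which the tool goes at most 50 mm and 8.59 degrees, less where a joint would pass 70% of its speed; a pose out of reach is approached as far as the arm can. A call with a number of a shift or a turn outside -1 to 1 is refused whole. A call with a gripper value outside its range is refused whole. OPENING is the finger opening in mm, from 0 to 85.4, set as the call begins (- or left out, the last holds). The fingers move at their own pace and stop on an object; the grip force is fixed at half the most. Time passes only in rows, so rows that repeat a pose let the fingers close. It gives the time, the measured TCP pose, the force, the opening and the grip force at its end, in the units of the state.
- readout.read_state(): the state, without advancing time (a new reading comes with each control period).
- vision.capture(name): name is "side" or "top" or "wrist"; returns a dict with "image" (384x512x3 uint8, red, green, blue), "fov_y" (degrees; the focal length in pixels is half the picture's height over the tangent of half this angle, whatever the lens; pixels are square), "cx", "cy" (the principal point, pixels), "pose" (4x4, takes a point from camera to world coordinates). Camera axes: x right, y down, z forward; pixel columns grow to the right and rows downward; lengths in mm; the calibration is good to about 2 mm. A picture is of the moment at which its call begins. There is no depth.
- workorder.close_job(): hands the job in; it is judged then, once.
The state is a dict: "t": time; "joints": joint angles; "dq": joint speeds; "joint_torque": joint torques, N m; "tcp_pos": TCP position; "ee_rot": TCP orientation; "contact_force": force on the tool from outside, world axes, zero at the start; "ft_torque": the same for the moment, N m; "width": finger opening in mm; "grip_force": force on a finger pad.
Only numpy, scipy, OpenCV 4.12 (cv2) and the standard library are available. Lean on these libraries where they do the work, as an engineer would, in place of code of your own. Each camera call takes 0.05 s, during which the arm holds its last target. There are 200 camera calls.

## Task

Load the dryer with the new batch: stand every blue-lidded sample tin upright on the floor of its open drawer, then push the drawer gently, without slamming it, until it seats fully home at its detent. After that turn the black knob on the control box until the tip of the red pointer meets the green mark, and only then press the orange start button fully down and let go. Leave the amber jars, the green mark and everything else on the bench where they are.

Things in the scene. Friction and masses are not known exactly. Their poses are not given: they have to be found in the camera images.
- tin1: sample tin, a closed upright metal can with a blue lid, 56 mm in diameter, 50 mm high, about 0.16 kg; origin at the centre of its underside, z up. There are four to six; None from the start if absent
- tin2: sample tin, a closed upright metal can with a blue lid, 56 mm in diameter, 50 mm high, about 0.16 kg; origin at the centre of its underside, z up. There are four to six; None from the start if absent
- tin3: sample tin, a closed upright metal can with a blue lid, 56 mm in diameter, 50 mm high, about 0.16 kg; origin at the centre of its underside, z up. There are four to six; None from the start if absent
- tin4: sample tin, a closed upright metal can with a blue lid, 56 mm in diameter, 50 mm high, about 0.16 kg; origin at the centre of its underside, z up. There are four to six; None from the start if absent
- tin5: sample tin, a closed upright metal can with a blue lid, 56 mm in diameter, 50 mm high, about 0.16 kg; origin at the centre of its underside, z up. There are four to six; None from the start if absent
- tin6: sample tin, a closed upright metal can with a blue lid, 56 mm in diameter, 50 mm high, about 0.16 kg; origin at the centre of its underside, z up. There are four to six; None from the start if absent
- jar1: amber glass jar with a white cap, 52 mm in diameter, 62 mm high, not part of the batch, to be left alone; origin at the centre of its underside
- jar2: amber glass jar with a white cap, 52 mm in diameter, 62 mm high, not part of the batch, to be left alone; origin at the centre of its underside
- dryer: the sample dryer, a low white fixed cabinet 282 mm wide, 240 mm deep and 92 mm high with one blue-fronted drawer; origin on the bench under the middle of its front plane, x pointing into the cabinet (the way the drawer closes), y to its left, z up
- drawer (a joint): how far the dryer's drawer is pulled out (m): 0 is fully home; it starts 0.150 to 0.165 open. Runs with about 1 N of friction; a spring detent resists with up to 8 N more from some 13 mm to 6 mm, then pulls the drawer in to 0 and holds it there
- drawer_floor (a point): point on the drawer's metal floor, midway across, axes as the dryer's, 12 mm above the bench. Clear floor: x -0.078 (inner face of front panel) to +0.097, y -0.12 to +0.12 here; side and rear rims rise 16 mm. Grey discs at x -0.034 and +0.033, y -0.08, 0, +0.08 suggest six places (no need to hit one). Only the part outside the dryer can be loaded from above
- drawer_pull (a point): middle of the front edge of the drawer's pull, a level steel lip 120 mm long (y), 8 mm high, standing 14 mm out from the blue front panel (278 mm wide, 15 mm thick, top 80 mm above the bench); its centre is 76 mm above the bench. Push here towards the dryer
- control_box: the dryer's control box, a grey fixed box 190 mm (x) by 230 mm (y) by 55 mm high; origin at the centre of its underside, x away from the robot at yaw 0. On top: a black knob and an orange start button near the front, behind them a white scale with red pointer and green mark
- knob (a joint): angle of the black knob (rad), 0 to 4.0, growing clockwise seen from above; turning friction about 0.05 N m
- knob_grip (a point): point on the knob's axis at the height to grip, 37 mm above the box top; the grip is an upright bar 42 mm long, 14 mm wide, 32 mm high, top 44 mm above the box top. The bar lies along the control box's x axis at knob angle 0 and turns with the knob
- pointer (a joint): angle of the red pointer (rad), geared to the knob: 0.4 rad per rad of knob, the same sense (clockwise seen from above)
- mark (a joint): angle of the green mark on the pointer's scale (rad); equal to pointer when they line up. The mark stays put; do not move it
- pointer_tip (a point): tip of the red pointer (73 mm from its pivot), 6 mm above the box top
- mark_tip (a point): inner end of the green mark, at the same radius as the pointer's tip, so the two points meet when aligned
- start_button (a joint): travel of the orange start button (m): 0 released, 0.006 fully down, sprung, about 5 N at the bottom
- start_button_top (a point): centre of the top of the orange start button, 32 mm across, which is pressed straight down
- bowl: loose steel bowl 220 mm across and 75 mm high, left of the dryer; a bystander
- brush: loose hand brush lying left of the dryer; a bystander
- spatula: loose spatula lying at the right; a bystander
There are look-alikes about, which are no part of the job. What is shaped like the tin5 but yellow is not meant.

How it is judged (in metres and radians):
On the way, in this order (a step that is already met when the one before it is completed fails the run):
1. every sample tin stands upright on the drawer's floor (x of tin1 in the frame of drawer_floor between -0.075 and 0.1 m and y of tin1 in the frame of drawer_floor between -0.122 and 0.122 m and z of tin1 in the frame of drawer_floor between -0.008 and 0.008 m and angle between each of tin1, tin2, tin3, tin4, tin5, tin6's own z axis and vertical below 0.15 rad and x of tin2 in the frame of drawer_floor between -0.075 and 0.1 m and y of tin2 in the frame of drawer_floor between -0.122 and 0.122 m and z of tin2 in the frame of drawer_floor between -0.008 and 0.008 m and x of tin3 in the frame of drawer_floor between -0.075 and 0.1 m and y of tin3 in the frame of drawer_floor between -0.122 and 0.122 m and z of tin3 in the frame of drawer_floor between -0.008 and 0.008 m and x of tin4 in the frame of drawer_floor between -0.075 and 0.1 m and y of tin4 in the frame of drawer_floor between -0.122 and 0.122 m and z of tin4 in the frame of drawer_floor between -0.008 and 0.008 m and x of tin5 in the frame of drawer_floor between -0.075 and 0.1 m and y of tin5 in the frame of drawer_floor between -0.122 and 0.122 m and z of tin5 in the frame of drawer_floor between -0.008 and 0.008 m and x of tin6 in the frame of drawer_floor between -0.075 and 0.1 m and y of tin6 in the frame of drawer_floor between -0.122 and 0.122 m and z of tin6 in the frame of drawer_floor between -0.008 and 0.008 m), for 0.2 s.
2. the drawer is pushed fully home (all of step 1 and value of joint drawer below 0.003 m), for 0.3 s.
3. the red pointer's tip is brought to the green mark (horizontal distance between pointer_tip and mark_tip below 0.005 m and value of joint drawer below 0.003 m), for 0.5 s.
4. the start button is pressed down (value of joint start_button above 0.0045 m and horizontal distance between pointer_tip and mark_tip below 0.005 m), for 0.05 s.
At the end, for the whole second after the job is handed in: All tins present stand upright (within 0.15 rad) on the drawer's floor, the drawer is within 3 mm of fully home, the pointer's tip is within 5 mm of the mark's tip, and the start button is released (all of step 1 and all of step 3 and value of joint start_button below 0.0015 m); the robot touches nothing.
It fails at once if the drawer is slammed (closes faster than 0.35 m/s) (velocity of joint drawer below -0.35 m/s).
It fails at once if the green mark is shifted (more than 4 mm) (distance of mark_tip from where it was at the start of the episode above 0.004 m).
It fails at once if a jar, the bowl, the brush or the spatula is moved by more than 40 mm (distance of any of jar1, jar2, bowl, brush, spatula from where it was at the start of the episode above 0.04 m).
Of tin1, tin2, tin3, tin4, tin5, tin6 only 4 to 6 are there at a start; the rules pass over those that are not, and their reading is None.
At some moment in a run one of tin1, tin2, tin3, tin4, tin5, tin6 may be knocked a few centimetres aside while the robot is not near it.
It also fails if it takes over 210 s, if anything falls off the work surface, if the arm or the gripper's body presses on something with over 40 N, if the wrist force passes 120 N, or if a joint passes its speed limit or range.

## Working session

There is one attempt and no reset: what is moved stays moved. The work goes in short steps, Python scripts to look and compute and a shell command to move; the robot and the scene stay as the last step left them, time stands still between calls to the robot, and variables do not carry over. Pictures are saved under pics/ and viewed, at most 14 in all, crops included, and the job is handed in when it is done.

```bash
ls; mkdir -p pics; cat > h.py <<'E'
import numpy as np, cv2, json
from rig import readout, vision, workorder
def cap(n, f=None):
    c=vision.capture(n)
    if f: cv2.imwrite('pics/'+f, cv2.cvtColor(c['image'],cv2.COLOR_RGB2BGR))
    return c
def ray(c,u,v):
    f=c['image'].shape[0]/2/np.tan(np.radians(c['fov_y']/2)); P=np.array(c['pose'])
    d=P[:3,:3]@np.array([(u-c['cx'])/f,(v-c['cy'])/f,1]); return P[:3,3],d/np.linalg.norm(d)
def atz(c,u,v,z):
    o,d=ray(c,u,v); return o+d*(z-o[2])/d[2]
def tri(L):
    A=0;b=0;rs=[ray(*l) for l in L]
    for o,d in rs:
        M=np.eye(3)-np.outer(d,d); A=A+M; b=b+M@o
    p=np.linalg.solve(A,b)
    return p,[np.linalg.norm(np.cross(p-o,d)) for o,d in rs]
def proj(c,p):
    f=c['image'].shape[0]/2/np.tan(np.radians(c['fov_y']/2)); P=np.array(c['pose'])
    q=P[:3,:3].T@(np.asarray(p)-P[:3,3]); return q[:2]/q[2]*f+[c['cx'],c['cy']]
E
python3 - <<'E'
from h import *
import pickle
s=readout.read_state(); print({k:np.round(s[k],3) for k in s})
D={}
for n in('top','side','wrist'):
    c=cap(n,n+'0.png'); D[n]=c; print(n,c['fov_y'],c['cx'],c['cy'],np.round(c['pose'],3).tolist())
pickle.dump(D,open('d0.pkl','wb'))
E
```

```text
pics
{'t': np.float64(0.0), 'joints': array([1.1  , 0.259, 0.021, 1.334, 0.   , 1.418]), 'dq': array([-0.   ,  0.001, -0.002,  0.   , -0.001, -0.   ]), 'joint_torque': array([ 1.0000e-03, -5.5563e+01,  3.4453e+01,  1.3000e-02, -0.0000e+00,
       -0.0000e+00]), 'tcp_pos': array([171.747, 522.235, 249.651]), 'ee_rot': array([-3.14 , -0.   ,  2.824]), 'contact_force': array([ 0.269, -0.402,  0.108]), 'ft_torque': array([-0.035,  0.046,  0.04 ]), 'grip_force': np.float64(0.0), 'width': np.float64(85.401)}
top 42.25460597117903 251.26665638032577 199.21508542911198 [[0.016, -0.99, 0.143, 361.528], [-1.0, -0.016, 0.004, -22.046], [-0.002, -0.143, -0.99, 1636.129], [0.0, 0.0, 0.0, 1.0]]
side 44.508092950491815 256.16582766220347 189.82205635849994 [[0.994, -0.078, 0.08, 462.192], [-0.112, -0.646, 0.755, -1151.556], [-0.007, -0.76, -0.65, 1039.246], [0.0, 0.0, 0.0, 1.0]]
wrist 68.90004121242326 252.39635427042086 197.48447694428555 [[0.313, 0.897, 0.311, 90.815], [0.95, -0.296, -0.104, 548.694], [-0.001, 0.328, -0.945, 372.747], [0.0, 0.0, 0.0, 1.0]]
```

View pics/top0.png

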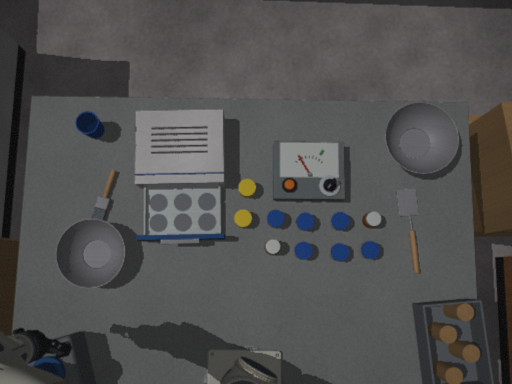

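View pics/side0.png

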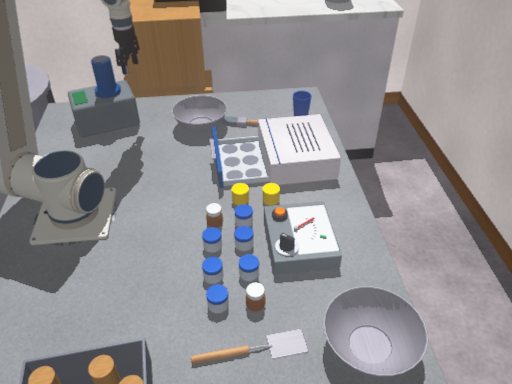

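Top view: six blue tins at about (277,219), (306,222), (341,221), (304,251), (341,253) and (371,250). Jars are at (273,247) and (373,220), the yellow look-alikes at (247,188) and (243,218), the drawer around (183,212), and the box around (309,170). The side view matches.

```bash
python3 - <<'E'
from h import *
import pickle
D=pickle.load(open('d0.pkl','rb'))
t=D['top']['image'];
cv2.imwrite('pics/topc.png',cv2.cvtColor(cv2.resize(t[100:265,130:390],None,fx=3,fy=3,interpolation=cv2.INTER_CUBIC),cv2.COLOR_RGB2BGR))
s=D['side']['image']
cv2.imwrite('pics/sidec.png',cv2.cvtColor(cv2.resize(s[90:320,180:350],None,fx=2.6,fy=2.6,interpolation=cv2.INTER_CUBIC),cv2.COLOR_RGB2BGR))
B={}
for n in('top','side'):
    h=cv2.cvtColor(D[n]['image'],cv2.COLOR_RGB2HSV)
    m=cv2.inRange(h,(105,150,60),(125,255,255))
    k,l,st,ce=cv2.connectedComponentsWithStats(m)
    B[n]=[(ce[i],st[i].tolist()) for i in range(1,k) if 30<st[i][4]<700]
    for c,q in B[n]: print(n,c.round(1),q)
# match: top ray at z~45 -> side
for c,q in B['top']:
    best=min(((tri([(D['top'],*c),(D['side'],*c2)])) for c2,_ in B['side']),key=lambda r:max(r[1])+ (1000 if not 0<r[0][2]<100 else 0))
    print(c.round(1),best[0].round(1),np.round(best[1],1))
E
```

```text
top [ 89.5 123.8] [76, 112, 23, 22, 111]
top [275.4 218. ] [267, 210, 17, 17, 222]
top [305.  220.9] [297, 213, 17, 17, 226]
top [340.  220.4] [332, 212, 17, 17, 229]
top [179.8 236.7] [136, 234, 88, 6, 300]
top [303.2 250.1] [295, 242, 17, 17, 232]
top [370.1 249.6] [362, 242, 18, 17, 236]
top [339.4 251.9] [331, 244, 18, 17, 238]
top [ 46.1 360.6] [34, 357, 26, 9, 116]
side [216.4 149.3] [212, 127, 9, 45, 126]
side [243.  210.6] [235, 205, 17, 13, 175]
side [243.3 233. ] [235, 226, 18, 15, 216]
side [211.4 234.4] [203, 228, 18, 14, 213]
side [248.2 262.6] [239, 254, 20, 18, 271]
side [211.9 265.3] [203, 257, 19, 18, 274]
side [216.7 293.8] [207, 285, 21, 19, 321]
[ 89.5 123.8] [648.4 467.8  -7.6] [200.4 200.4]
[275.4 218. ] [532.1 -94.   48.2] [1.2 1.2]
[305.  220.9] [ 524.3 -189.1   47.5] [1.4 1.4]
[340.  220.4] [ 527.7 -301.8   45.6] [1.1 1.1]
[179.8 236.7] [465.7 207.5  71.3] [1.2 1.2]
[303.2 250.1] [ 430.8 -183.6   47.3] [1.3 1.3]
[370.1 249.6] [ 436.  -396.7   45.5] [1.3 1.3]
[339.4 251.9] [ 427.5 -299.1   45. ] [1.5 1.5]
[ 46.1 360.6] [ 259.9  629.1 -149.2] [218.2 218.2]
```

View pics/topc.png

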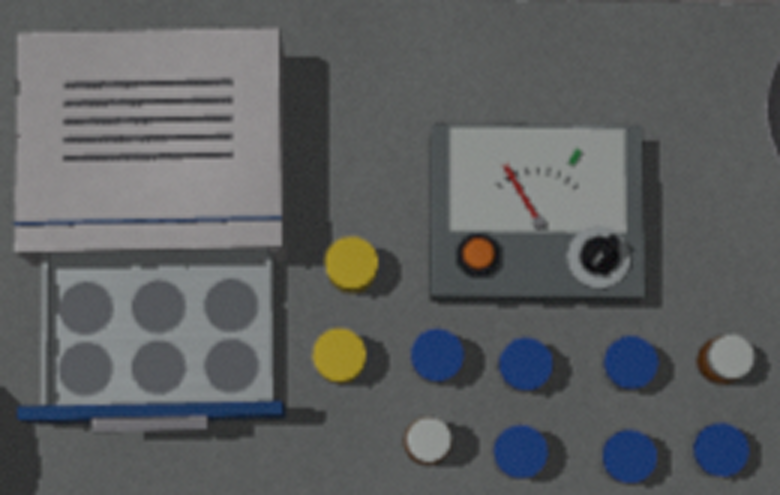

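View pics/sidec.png

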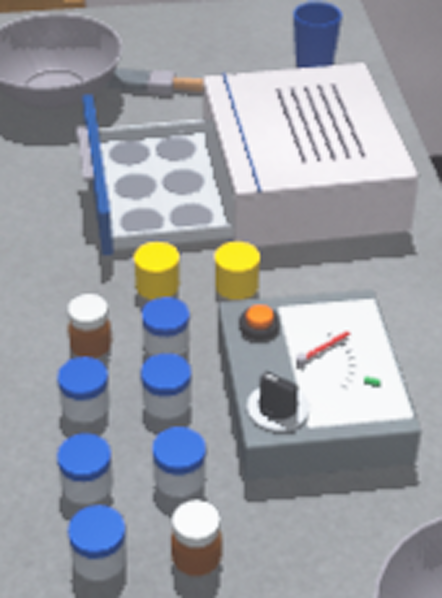

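Crops: all six discs, the pull (top crop about (150,424)), the knob (600,255), the button (478,253), the pointer running (540,222) to (508,167), and the mark at about (575,157). I'll triangulate the fixtures next.

```bash
python3 - <<'E'
from h import *
import pickle
D=pickle.load(open('d0.pkl','rb'));T,S=D['top'],D['side']
def t(U,V):return (T,130+U/3,100+V/3)
def s(U,V):return (S,180+U/2.6,90+V/2.6)
P={'FL':(t(87,368),s(129,152)),'FM':(t(158,368),s(136,186)),'FR':(t(231,367),s(142,219)),
'RL':(t(87,307),s(176,149)),'RM':(t(158,306),s(183,182)),'RR':(t(231,305),s(190,215)),
'button':(t(479,252),s(260,316)),'knob':(t(600,256),s(279,380)),'pivot':(t(541,223),s(303,360)),'tip':(t(507,166),s(349,334)),'mark':(t(575,157),s(372,380)),
'jarA':(t(429,440),s(88,305)),'jarB':(t(733,355),s(195,512)),'yelA':(t(340,353),s(157,255)),'yelB':(t(352,262),s(237,255)),
'drcorner R':(t(282,246),s(233,192+0)),'pull':(t(150,424),s(84,155))}
for k,v in P.items():
    p,r=tri(v);print(k,p.round(1),np.round(r[0],1))
for k in('FL','FM','FR','RL','RM','RR'):print(k,atz(*P[k][0],12).round(1),atz(*P[k][1],12).round(1))
E
```

```text
FL [514.8 285.4  15.4] 1.8
FM [517.7 208.5  11.4] 3.2
FR [519.9 128.3  16.1] 3.4
RL [582.7 288.9  12.3] 2.2
RM [585.1 211.   10.6] 2.0
RR [586.6 130.2  15.3] 1.7
button [ 639.8 -137.6   72.7] 1.7
knob [ 637.1 -262.9   95.6] 5.3
pivot [ 676.4 -204.8   63.1] 3.9
tip [ 737.6 -168.3   61.8] 2.8
mark [ 748.5 -241.9   60.9] 2.4
jarA [441.5 -86.4  64.6] 3.3
jarB [ 534.3 -406.    70.9] 2.0
yelA [532.    8.9  52.4] 2.2
yelB [631.1  -2.3  51.7] 2.4
drcorner R [637.5  70.9  95. ] 0.3
pull [451.2 206.1  72.3] 1.4
FL [513.2 286.   12. ] [516.8 290.5  12. ]
FM [514.5 208.3  12. ] [520.9 208.3  12. ]
FR [516.8 128.5  12. ] [523.6 133.8  12. ]
RL [580.6 288.8  12. ] [584.9 289.8  12. ]
RM [582.9 210.7  12. ] [586.9 209.6  12. ]
RR [585.3 130.5  12. ] [588.7 134.7  12. ]
```

```bash
python3 -m creep '[[[0,0,0],[0,0,-0.1]],[[0,0,0],[0,0,-0.1]],[[0,0,0],[0,0,-0.1]]]' 85; python3 -m creep '[[[-0.75,-0.5,0],[0,0,0]],[[-0.75,-0.9,0],[0,0,0]],[[-0.75,-0.9,0],[0,0,0]],[[-0.75,-0.9,0],[0,0,0]],[[-0.75,-0.9,0],[0,0,0]],[[-0.75,-0.9,0],[0,0,0]],[[-0.75,-0.9,0],[0,0,0]],[[-0.75,-0.9,0],[0,0,0]],[[-0.75,-0.9,0],[0,0,0]]]'
```

```text
t: 0.45
tcp_pos: [171.8, 522.4, 250.1]
ee_rot: [-3.141, -0.0, 3.141]
contact_force: [-0.8, -0.2, -0.2]
width: 84.9
grip_force: 0.0
t: 1.35
tcp_pos: [320.6, 342.7, 250.2]
ee_rot: [-3.142, -0.0, 3.139]
contact_force: [-0.2, 0.9, 0.6]
width: 85.1
grip_force: 0.0
```

Drawer: yaw about 0.03, floor origin about (550, 209.5), so the disc centres match their 80/67 mm spacing. All heights are plausible. Next is a close wrist look at the drawer.

```bash
python3 -m creep '[[[-1,-0.67,0],[0,0,-0.01]],[[-1,-0.67,0],[0,0,-0.01]],[[-1,-0.67,0],[0,0,-0.01]],[[-1,-0.67,0],[0,0,-0.01]],[[-1,-0.67,0],[0,0,-0.01]],[[-1,-0.67,0],[0,0,-0.01]],[[-1,-0.67,0],[0,0,-0.01]],[[-1,-0.67,0],[0,0,-0.01]],[[-1,-0.67,0],[0,0,-0.01]]]'
python3 - <<'E'
from h import *
import pickle
c=cap('wrist','w1.png');pickle.dump(c,open('w1.pkl','wb'))
for x in(-.034,.033):
  for y in(.08,0,-.08):
    a=.03;p=[550+1000*(x*np.cos(a)-y*np.sin(a)),209.5+1000*(x*np.sin(a)+y*np.cos(a)),12];print(x,y,np.round(p),proj(c,p).round(1))
E
```

```text
t: 2.25
tcp_pos: [519.7, 208.4, 250.5]
ee_rot: [3.141, 0.0, -3.112]
contact_force: [-0.7, 0.4, 0.5]
width: 85.0
grip_force: 0.0
-0.034 0.08 [514. 288.  12.] [313.5 165.9]
-0.034 0 [516. 208.  12.] [252.7 165.9]
-0.034 -0.08 [518. 129.  12.] [191.9 166. ]
0.033 0.08 [581. 290.  12.] [310.1 213. ]
0.033 0 [583. 210.  12.] [252.7 213.1]
0.033 -0.08 [585. 131.  12.] [195.3 213.1]
```

View pics/w1.png

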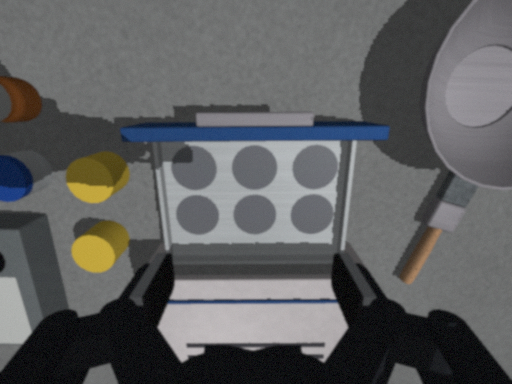

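Discs at (194,168), (254,167), (315,167), (197,215), (255,214) and (314,214) are about 2 px from the prediction. That puts the floor origin at about (551.5, 211.5). Now a table in the drawer-aligned frame (tool x = −u, tool y = +v).

```bash
cat >> h.py <<'E'
a=.03
def uv(x,y): return np.array([x*np.cos(a)+y*np.sin(a),-x*np.sin(a)+y*np.cos(a)])
def cur():
    s=readout.read_state(); return np.array([*uv(*s['tcp_pos'][:2]),s['tcp_pos'][2]])
def sh(u,v,z):
    d=np.array([u,v,z])-cur(); return (d*[-1,1,-1]/200).round(3)
E
python3 - <<'E'
from h import *
print('cur',cur().round(1)); print('O',uv(551.5,211.5).round(1))
for n,p in dict(A=(532.1,-94),B=(524.3,-189.1),C=(527.7,-301.8),D=(430.8,-183.6),F=(436,-396.7),E=(427.5,-299.1)).items(): print(n,uv(*p).round(1),(uv(*p)[0]**2+uv(*p)[1]**2)**.5)
E
```

```text
cur [525.8 192.6 250.6]
O [557.6 194.9]
A [ 529.  -109.9] 540.3391620084557
B [ 518.4 -204.7] 557.359219893239
C [ 518.4 -317.5] 607.9066786933665
D [ 425.1 -196.4] 468.29221646318234
F [ 423.9 -409.6] 589.4632219231323
E [ 418.3 -311.8] 521.7442476922961
```

```bash
python3 -m creep '[[[0,-1,0.2],[0,0,0]],[[0,-1,0.4],[0,0,0]],[[0,-1,0.5],[0,0,0]],[[0,-1,0.5],[0,0,0]],[[0,-1,0.5],[0,0,0]],[[0,-1,0.5],[0,0,0]]]' 75 | head -2; python3 -m creep '[[[-0.015,-0.51,0],[0,0,0]],[[-0.015,-0.51,0],[0,0,0]],[[-0.015,-0.51,0],[0,0,0]],[[-0.015,-0.51,0],[0,0,0]],[[-0.015,-0.51,0.2],[0,0,0]],[[-0.015,-0.51,0.2],[0,0,0]],[[-0.015,-0.51,0.2],[0,0,0]]]'; python3 - <<'E'
from h import *
c=cap('wrist','w2.png')
print(cur().round(1),proj(c,[532.1,-94,50]).round(1),sh(529,-109.9,38))
h=cv2.cvtColor(c['image'],cv2.COLOR_RGB2HSV)
k,l,st,ce=cv2.connectedComponentsWithStats(cv2.inRange(h,(105,150,60),(125,255,255)))
for i in range(1,k):
    if st[i][4]>300: print(ce[i].round(),st[i], atz(c,*ce[i],50).round(1))
E
```

```text
t: 2.9
tcp_pos: [525.0, 5.7, 148.6]
t: 3.6
tcp_pos: [531.8, -92.9, 110.8]
ee_rot: [3.141, -0.001, -3.112]
contact_force: [0.5, -0.2, 0.4]
width: 74.8
grip_force: 0.0
[ 529.4 -109.3  111.5] [251.1 226.1] [ 0.002 -0.003  0.368]
[111.  67.] [  63   17   98  100 7632] [ 430.1 -180.7   50. ]
[122. 209.] [  81  172   82   75 4756] [ 521.3 -185.6   50. ]
[253. 223.] [ 215  187   76   73 4351] [530.  -92.9  50. ]
[  5. 213.] [  0 188  15  50 477] [ 527.2 -268.3   50. ]
```

View pics/w2.png

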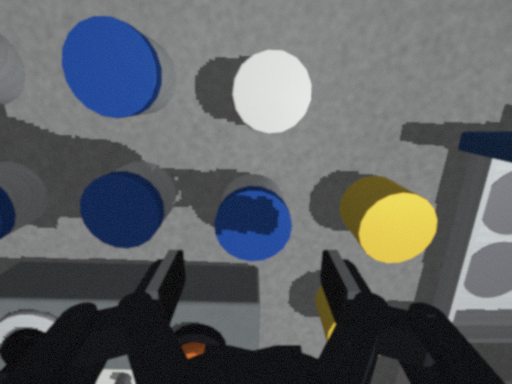

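The lid sits at (253,223), as predicted, between the fingers. Grasping.

```bash
python3 -m creep '[[[0,0,0.15],[0,0,0]],[[0,0,0.3],[0,0,0]],[[0,0,0.365],[0,0,0]],[[0,0,0.365],[0,0,0]]]' | sed -n '1,2p;4p'; python3 -m creep '[[[0,0,0],[0,0,0]],[[0,0,0],[0,0,0]],[[0,0,0],[0,0,0]],[[0,0,0],[0,0,0]],[[0,0,0],[0,0,0]],[[0,0,0],[0,0,0]],[[0,0,0],[0,0,0]],[[0,0,-0.2],[0,0,0]],[[0,0,-0.4],[0,0,0]],[[0,0,-0.56],[0,0,0]],[[0,0,-0.56],[0,0,0]]]' 45; python3 -c "
from h import *
print(cur().round(1), sh(590.6,116.9,150))"
```

```text
t: 4.05
tcp_pos: [531.9, -93.9, 37.1]
contact_force: [-0.0, 0.1, 0.8]
t: 5.15
tcp_pos: [534.3, -95.2, 155.0]
ee_rot: [-3.138, 0.009, -3.114]
contact_force: [0.5, -0.1, -2.3]
width: 54.3
grip_force: 64.1
[ 531.2 -111.2  155. ] [-0.297  1.141  0.025]
```

```bash
python3 -m creep '[[[0,0.25,0],[0,0,0]],[[0,0.5,0],[0,0,0]],[[-0.1,0.75,0],[0,0,0]],[[-0.3,1,0],[0,0,0]],[[-0.3,1,0],[0,0,0]],[[-0.3,1,0],[0,0,0]]]' | sed -n '2p'; python3 -m creep '[[[0,0.14,0],[0,0,0]],[[0,0.14,0.15],[0,0,0]],[[0,0.14,0.3],[0,0,0]],[[0,0.14,0.3],[0,0,0]],[[0,0.14,0.3],[0,0,0]]]' | sed -n '2,5p';  python3 -c "
from h import *
print(cur().round(1), sh(590.6,116.9,50))"
```

```text
tcp_pos: [587.4, 109.4, 148.9]
tcp_pos: [585.4, 134.3, 89.7]
ee_rot: [-3.141, -0.001, -3.115]
contact_force: [0.4, 0.5, -1.1]
width: 54.6
[589.2 116.7  89.7] [-0.007  0.001  0.199]
```

```bash
python3 -m creep '[[[-0.007,0,0.1],[0,0,0]],[[-0.007,0,0.16],[0,0,0]],[[-0.007,0,0.19],[0,0,0]],[[-0.007,0,0.198],[0,0,0]],[[-0.007,0,0.198],[0,0,0]]]' | sed -n '2,5p'; python3 -m creep '[[[0,0,0],[0,0,0]],[[0,0,0],[0,0,0]],[[0,0,0],[0,0,0]],[[0,0,-0.1],[0,0,0]],[[0,0,-0.3],[0,0,0]],[[0,0,-0.5],[0,0,0]],[[0,0,-0.5],[0,0,0]]]' 66; python3 -c "
from h import *
print(cur().round(1), sh(518.4,-204.7,110))
c=cap('wrist','w3.png')"
```

```text
tcp_pos: [588.3, 134.7, 51.4]
ee_rot: [-3.141, 0.003, -3.114]
contact_force: [0.9, -0.4, 4.2]
width: 54.4
t: 7.45
tcp_pos: [589.3, 135.3, 155.2]
ee_rot: [3.141, 0.008, -3.114]
contact_force: [0.7, 0.1, -0.7]
width: 66.0
grip_force: 0.0
[593.1 117.6 155.2] [ 0.374 -1.611  0.226]
```

View pics/w3.png

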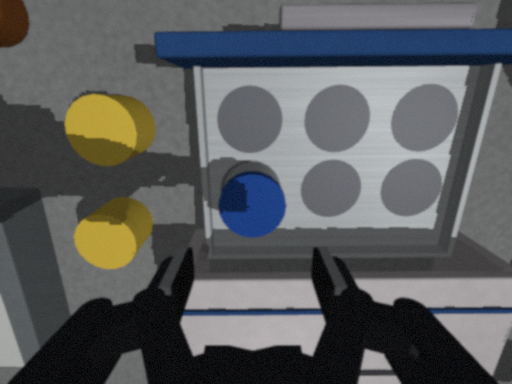

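Tin 1 stands on the rear-right disc, lid at (252,204). Next is tin B, with an automatic lid check just before each descent.

```bash
cat >> h.py <<'E'
def chk(z=38):
    c=cap('wrist'); h=cv2.cvtColor(c['image'],cv2.COLOR_RGB2HSV)
    k,l,st,ce=cv2.connectedComponentsWithStats(cv2.inRange(h,(105,150,30),(125,255,255)))
    print('cur',cur().round(1))
    for i in range(1,k):
        if st[i][4]>1000:
            p=atz(c,*ce[i],49); q=uv(*p[:2]); print('lid uv',q.round(1),'area',st[i][4],'shift',sh(*q,z))
E
python3 -m creep '[[[0.05,-0.25,0],[0,0,0]],[[0.37,-1,0],[0,0,0]],[[0.37,-1,0],[0,0,0]],[[0.37,-1,0],[0,0,0]],[[0.37,-1,0],[0,0,0]],[[0.37,-1,0],[0,0,0]],[[0.37,-1,0],[0,0,0]]]' 75| sed -n 2p; python3 -m creep '[[[0,-0.3,0],[0,0,0]],[[0,-0.6,0],[0,0,0]],[[0,-0.6,0.1],[0,0,0]],[[0,-0.6,0.2],[0,0,0]],[[0,-0.6,0.2],[0,0,0]],[[0,-0.6,0.2],[0,0,0]]]'|sed -n 2p;  python3 -c "
from h import *
chk()"
```

```text
tcp_pos: [518.7, -66.7, 149.1]
tcp_pos: [522.5, -185.6, 109.5]
cur [ 517.  -201.4  110.2]
lid uv [ 417.7 -308.9] area 7688 shift [ 0.496 -0.538  0.361]
lid uv [ 424.1 -195.7] area 6842 shift [0.464 0.028 0.361]
lid uv [ 515.9 -314. ] area 4677 shift [ 0.005 -0.563  0.361]
lid uv [ 516.4 -203.7] area 4379 shift [ 0.003 -0.012  0.361]
```

```bash
python3 -m creep '[[[0.003,-0.012,0.15],[0,0,0]],[[0.003,-0.012,0.3],[0,0,0]],[[0.003,-0.012,0.36],[0,0,0]],[[0.003,-0.012,0.36],[0,0,0]]]' | sed -n '2p;4p'; python3 -m creep '[[[0,0,0],[0,0,0]],[[0,0,0],[0,0,0]],[[0,0,0],[0,0,0]],[[0,0,0],[0,0,0]],[[0,0,0],[0,0,0]],[[0,0,0],[0,0,0]],[[0,0,0],[0,0,0]],[[0,0,-0.2],[0,0,0]],[[0,0,-0.4],[0,0,0]],[[0,0,-0.56],[0,0,0]],[[0,0,-0.56],[0,0,0]]]' 45 | sed -n '2,6p'; python3 -m creep '[[[0,0.25,0],[0,0,0]],[[0,0.5,0],[0,0,0]],[[-0.1,0.75,0],[0,0,0]],[[-0.37,1,0],[0,0,0]],[[-0.37,1,0],[0,0,0]],[[-0.37,1,0],[0,0,0]]]' | sed -n '2p'; python3 -m creep '[[[0,0.25,0],[0,0,0]],[[0,0.5,0],[0,0,0]],[[0,0.75,0],[0,0,0]],[[0,0.99,0],[0,0,0]],[[0,0.99,0],[0,0,0]],[[0,0.99,0.2],[0,0,0]],[[0,0.99,0.3],[0,0,0]],[[0,0.99,0.3],[0,0,0]]]' | sed -n '2,5p';  python3 -c "
from h import *
print(cur().round(1), sh(590.6,194.9,50.5))"
```

```text
tcp_pos: [521.3, -188.4, 37.2]
contact_force: [1.0, -0.0, 0.2]
tcp_pos: [523.5, -190.4, 155.3]
ee_rot: [-3.137, 0.008, -3.114]
contact_force: [0.6, -0.1, -2.7]
width: 54.3
grip_force: 63.9
tcp_pos: [591.6, 15.4, 149.2]
tcp_pos: [582.5, 209.3, 86.8]
ee_rot: [-3.14, -0.006, -3.114]
contact_force: [-0.9, 0.5, -1.7]
width: 54.6
[588.5 191.7  86.8] [-0.011  0.016  0.181]
```

```bash
python3 -m creep '[[[-0.007,0.018,0.1],[0,0,0]],[[-0.007,0.018,0.16],[0,0,0]],[[-0.007,0.018,0.19],[0,0,0]],[[-0.007,0.018,0.195],[0,0,0]],[[-0.007,0.018,0.195],[0,0,0]]]' | sed -n '2,5p'; python3 -c "
from h import *
print(cur().round(1), sh(590.6,195.5,50.5))"
```

```text
tcp_pos: [586.3, 213.8, 51.7]
ee_rot: [-3.142, 0.001, -3.114]
contact_force: [0.8, -0.9, 1.8]
width: 54.3
[592.5 196.1  51.7] [ 0.009 -0.003  0.006]
```

```bash
python3 -m creep '[[[0,0,0.007],[0,0,0]],[[0,0,0.007],[0,0,0]]]' | sed -n '2p;4p'; python3 -m creep '[[[0,0,0],[0,0,0]],[[0,0,0],[0,0,0]],[[0,0,0],[0,0,0]],[[0,0,-0.1],[0,0,0]],[[0,0,-0.3],[0,0,0]],[[0,0,-0.5],[0,0,0]],[[0,0,-0.5],[0,0,0]]]' 62| sed -n '2p;5p'
python3 -m creep '[[[0.05,-0.25,0],[0,0,0]],[[0.37,-1,0],[0,0,0]],[[0.37,-1,0],[0,0,0]],[[0.37,-1,0],[0,0,0]],[[0.37,-1,0],[0,0,0]],[[0.37,-1,0],[0,0,0]],[[0.37,-1,0],[0,0,0]]]' 75| sed -n 2p; python3 -m creep '[[[0,-0.3,0],[0,0,0]],[[0,-1,0],[0,0,0]],[[0,-1,0],[0,0,0]],[[0,-1,0],[0,0,0]],[[0,-1,0],[0,0,0]]]' | sed -n 2p;  python3 -m creep '[[[0,-0.3,0],[0,0,0]],[[0,-0.55,0],[0,0,0]],[[0,-0.55,0.1],[0,0,0]],[[0,-0.55,0.2],[0,0,0]],[[0,-0.55,0.2],[0,0,0]],[[0,-0.55,0.2],[0,0,0]]]'|sed -n 2p;  python3 -c "
from h import *
chk()"
```

```text
tcp_pos: [587.3, 213.8, 51.6]
contact_force: [1.1, -2.3, 10.8]
tcp_pos: [587.9, 214.8, 154.7]
width: 62.2
tcp_pos: [517.6, 12.5, 149.1]
tcp_pos: [524.2, -191.8, 148.5]
tcp_pos: [526.7, -296.3, 109.1]
cur [ 517.8 -312.3  109.9]
lid uv [ 417.6 -311.1] area 7198 shift [0.501 0.006 0.359]
lid uv [ 423.2 -407. ] area 7417 shift [ 0.473 -0.474  0.359]
lid uv [ 424.4 -197.6] area 7564 shift [0.467 0.573 0.359]
lid uv [ 516.5 -316.6] area 4422 shift [ 0.006 -0.021  0.359]
```

```bash
python3 -m creep '[[[0.005,-0.02,0.15],[0,0,0]],[[0.005,-0.02,0.3],[0,0,0]],[[0.005,-0.02,0.36],[0,0,0]],[[0.005,-0.02,0.36],[0,0,0]]]' | sed -n '2p;4p'; python3 -m creep '[[[0,0,0],[0,0,0]],[[0,0,0],[0,0,0]],[[0,0,0],[0,0,0]],[[0,0,0],[0,0,0]],[[0,0,0],[0,0,0]],[[0,0,0],[0,0,0]],[[0,0,0],[0,0,0]],[[0,0,-0.2],[0,0,0]],[[0,0,-0.4],[0,0,0]],[[0,0,-0.56],[0,0,0]],[[0,0,-0.56],[0,0,0]]]' 45 | sed -n '2,6p'; python3 -m creep '[[[0,0.25,0],[0,0,0]],[[0,0.5,0],[0,0,0]],[[-0.1,0.75,0],[0,0,0]],[[-0.37,1,0],[0,0,0]],[[-0.37,1,0],[0,0,0]]]' | sed -n '2p'; python3 -m creep '[[[0,0.25,0],[0,0,0]],[[0,0.5,0],[0,0,0]],[[0,0.75,0],[0,0,0]],[[0,1,0],[0,0,0]],[[0,1,0],[0,0,0]]]' | sed -n '2p'; python3 -m creep '[[[0,0.25,0],[0,0,0]],[[0,0.5,0],[0,0,0]],[[0,0.75,0],[0,0,0]],[[0,0.95,0],[0,0,0]],[[0,0.95,0],[0,0,0]],[[0,0.95,0.2],[0,0,0]],[[0,0.95,0.3],[0,0,0]],[[0,0.95,0.3],[0,0,0]],[[0,0.95,0.3],[0,0,0]]]' | sed -n '2,5p';  python3 -c "
from h import *
print(cur().round(1), sh(590.6,273.5,51.5))"
```

```text
tcp_pos: [525.0, -300.8, 36.7]
contact_force: [-0.2, 0.0, 0.3]
tcp_pos: [526.8, -303.0, 155.1]
ee_rot: [-3.136, 0.007, -3.114]
contact_force: [0.2, 0.3, -0.7]
width: 54.3
grip_force: 64.0
tcp_pos: [594.8, -96.7, 149.5]
tcp_pos: [586.9, 105.8, 149.1]
tcp_pos: [582.9, 289.4, 89.6]
ee_rot: [-3.141, -0.0, -3.115]
contact_force: [1.0, 0.7, -0.7]
width: 54.8
[591.3 271.8  89.6] [0.004 0.008 0.191]
```

```bash
python3 -m creep '[[[0.004,0.008,0.1],[0,0,0]],[[0.004,0.008,0.16],[0,0,0]],[[0.004,0.008,0.185],[0,0,0]],[[0.004,0.008,0.193],[0,0,0]],[[0.004,0.008,0.193],[0,0,0]]]' | sed -n '2,5p'; python3 -m creep '[[[0,0,0],[0,0,0]],[[0,0,0],[0,0,0]],[[0,0,0],[0,0,0]],[[0,0,-0.1],[0,0,0]],[[0,0,-0.3],[0,0,0]],[[0,0,-0.5],[0,0,0]],[[0,0,-0.5],[0,0,0]]]' 62| sed -n '2p;5p'
python3 -m creep '[[[0.05,-0.25,0],[0,0,0]],[[0.83,-1,0],[0,0,0]],[[0.83,-1,0],[0,0,0]],[[0.83,-1,0],[0,0,0]],[[0.83,-1,0],[0,0,0]],[[0.83,-1,0],[0,0,0]],[[0.83,-1,0],[0,0,0]],[[0.83,-1,0],[0,0,0]]]' 75| sed -n 2p; python3 -m creep '[[[0,-0.3,0],[0,0,0]],[[0,-1,0],[0,0,0]],[[0,-1,0],[0,0,0]],[[0,-1,0],[0,0,0]],[[0,-1,0],[0,0,0]]]' | sed -n 2p;  python3 -m creep '[[[0,-0.2,0],[0,0,0]],[[0,-0.35,0],[0,0,0]],[[0,-0.35,0.1],[0,0,0]],[[0,-0.35,0.2],[0,0,0]],[[0,-0.35,0.2],[0,0,0]],[[0,-0.35,0.2],[0,0,0]]]'|sed -n 2p;  python3 -c "
from h import *
chk()"
```

```text
tcp_pos: [582.3, 291.7, 51.5]
ee_rot: [3.141, 0.001, -3.114]
contact_force: [-0.2, -1.2, -1.0]
width: 54.5
tcp_pos: [584.0, 292.6, 156.8]
width: 62.2
tcp_pos: [422.3, 87.3, 151.0]
tcp_pos: [429.1, -117.8, 150.3]
tcp_pos: [429.8, -182.2, 110.6]
cur [ 424.3 -195.2  111.2]
lid uv [ 415.7 -308.4] area 4782 shift [ 0.043 -0.566  0.366]
lid uv [ 422.8 -195.5] area 4371 shift [ 0.007 -0.001  0.366]
```

```bash
python3 -m creep '[[[0.005,0,0.15],[0,0,0]],[[0.005,0,0.3],[0,0,0]],[[0.005,0,0.365],[0,0,0]],[[0.005,0,0.365],[0,0,0]]]' | sed -n '2p;4p'; python3 -m creep '[[[0,0,0],[0,0,0]],[[0,0,0],[0,0,0]],[[0,0,0],[0,0,0]],[[0,0,0],[0,0,0]],[[0,0,0],[0,0,0]],[[0,0,0],[0,0,0]],[[0,0,0],[0,0,0]],[[0,0,-0.2],[0,0,0]],[[0,0,-0.4],[0,0,0]],[[0,0,-0.56],[0,0,0]],[[0,0,-0.56],[0,0,0]]]' 45 | sed -n '2,6p'; python3 -m creep '[[[0,0.25,0],[0,0,0]],[[0,0.5,0],[0,0,0]],[[-0.1,0.75,0],[0,0,0]],[[-0.3,1,0],[0,0,0]],[[-0.5,1,0],[0,0,0]],[[-0.5,1,0],[0,0,0]]]' | sed -n '2p'; python3 -m creep '[[[0,0.25,0],[0,0,0]],[[0,0.5,0],[0,0,0]],[[0,0.56,0],[0,0,0]],[[0,0.56,0],[0,0,0]],[[0,0.56,0.2],[0,0,0]],[[0,0.56,0.3],[0,0,0]],[[0,0.56,0.3],[0,0,0]],[[0,0.56,0.3],[0,0,0]]]' | sed -n '2,5p';  python3 -c "
from h import *
print(cur().round(1), sh(523.1,116.9,51.3))"
```

```text
tcp_pos: [427.9, -182.2, 37.1]
contact_force: [-0.0, -0.0, 0.0]
tcp_pos: [429.9, -183.9, 154.7]
ee_rot: [-3.137, 0.007, -3.114]
contact_force: [-0.6, 0.1, -1.8]
width: 54.5
grip_force: 64.5
tcp_pos: [526.6, 22.2, 149.2]
tcp_pos: [519.4, 131.0, 90.2]
ee_rot: [-3.141, -0.0, -3.115]
contact_force: [0.9, -0.1, -0.5]
width: 54.4
[523.1 115.3  90.2] [0.    0.008 0.194]
```

```bash
python3 -m creep '[[[0,0.005,0.1],[0,0,0]],[[0,0.005,0.16],[0,0,0]],[[0,0.005,0.185],[0,0,0]],[[0,0.005,0.194],[0,0,0]],[[0,0.005,0.194],[0,0,0]]]' | sed -n '2,5p'; python3 -m creep '[[[0,0,0],[0,0,0]],[[0,0,0],[0,0,0]],[[0,0,0],[0,0,0]],[[0,0,-0.1],[0,0,0]],[[0,0,-0.3],[0,0,0]],[[0,0,-0.5],[0,0,0]],[[0,0,-0.5],[0,0,0]]]' 62| sed -n '2p;5p'
python3 -m creep '[[[0.05,-0.25,0],[0,0,0]],[[0.53,-1,0],[0,0,0]],[[0.53,-1,0],[0,0,0]],[[0.53,-1,0],[0,0,0]],[[0.53,-1,0],[0,0,0]],[[0.53,-1,0],[0,0,0]],[[0.53,-1,0],[0,0,0]]]' 75| sed -n 2p; python3 -m creep '[[[0,-0.3,0],[0,0,0]],[[0,-1,0],[0,0,0]],[[0,-1,0],[0,0,0]],[[0,-1,0],[0,0,0]],[[0,-1,0],[0,0,0]]]' | sed -n 2p;  python3 -m creep '[[[0,-0.13,0],[0,0,0]],[[0,-0.13,0.1],[0,0,0]],[[0,-0.13,0.2],[0,0,0]],[[0,-0.13,0.2],[0,0,0]],[[0,-0.13,0.2],[0,0,0]]]'|sed -n 2p;  python3 -c "
from h import *
chk()"
```

```text
tcp_pos: [519.7, 132.8, 51.6]
ee_rot: [-3.142, 0.001, -3.114]
contact_force: [0.0, 0.0, -1.5]
width: 54.5
tcp_pos: [521.5, 133.2, 156.1]
width: 62.0
tcp_pos: [418.7, -70.4, 150.9]
tcp_pos: [425.7, -274.4, 150.2]
tcp_pos: [425.7, -294.9, 110.9]
cur [ 416.8 -307.9  111.5]
lid uv [ 416.2 -310.9] area 4341 shift [ 0.003 -0.015  0.367]
lid uv [ 421.2 -406.4] area 4475 shift [-0.022 -0.492  0.367]
```

```bash
python3 -m creep '[[[0.002,-0.015,0.15],[0,0,0]],[[0.002,-0.015,0.3],[0,0,0]],[[0.002,-0.015,0.365],[0,0,0]],[[0.002,-0.015,0.365],[0,0,0]]]' | sed -n '2p;4p'; python3 -m creep '[[[0,0,0],[0,0,0]],[[0,0,0],[0,0,0]],[[0,0,0],[0,0,0]],[[0,0,0],[0,0,0]],[[0,0,0],[0,0,0]],[[0,0,0],[0,0,0]],[[0,0,0],[0,0,0]],[[0,0,-0.2],[0,0,0]],[[0,0,-0.4],[0,0,0]],[[0,0,-0.56],[0,0,0]],[[0,0,-0.56],[0,0,0]]]' 45 | sed -n '2,6p'; python3 -m creep '[[[0,0.25,0],[0,0,0]],[[0,0.5,0],[0,0,0]],[[-0.1,0.75,0],[0,0,0]],[[-0.3,1,0],[0,0,0]],[[-0.53,1,0],[0,0,0]],[[-0.53,1,0],[0,0,0]]]' | sed -n '2p';python3 -m creep '[[[0,0.25,0],[0,0,0]],[[0,0.5,0],[0,0,0]],[[0,0.75,0],[0,0,0]],[[0,1,0],[0,0,0]],[[0,1,0],[0,0,0]]]' | sed -n '2p'; python3 -m creep '[[[0,0.25,0],[0,0,0]],[[0,0.5,0],[0,0,0]],[[0,0.53,0],[0,0,0]],[[0,0.53,0],[0,0,0]],[[0,0.53,0.2],[0,0,0]],[[0,0.53,0.3],[0,0,0]],[[0,0.53,0.3],[0,0,0]],[[0,0.53,0.3],[0,0,0]]]' | sed -n '2,5p';  python3 -c "
from h import *
print(cur().round(1), sh(523.1,195.5,51.3))"
```

```text
tcp_pos: [424.7, -298.2, 37.2]
contact_force: [-0.1, 0.1, 0.6]
tcp_pos: [426.5, -300.4, 155.3]
ee_rot: [-3.135, 0.006, -3.114]
contact_force: [0.1, -0.5, -1.3]
width: 54.5
grip_force: 64.0
tcp_pos: [528.9, -93.9, 149.9]
tcp_pos: [518.6, 108.9, 149.8]
tcp_pos: [517.0, 208.6, 90.4]
ee_rot: [-3.141, -0.0, -3.115]
contact_force: [-0.4, -0.7, -1.0]
width: 54.5
[523.  193.   90.4] [-0.     0.013  0.195]
```

```bash
python3 -m creep '[[[0,0.011,0.1],[0,0,0]],[[0,0.011,0.16],[0,0,0]],[[0,0.011,0.185],[0,0,0]],[[0,0.011,0.194],[0,0,0]],[[0,0.011,0.194],[0,0,0]]]' | sed -n '2,5p'; python3 -m creep '[[[0,0,0],[0,0,0]],[[0,0,0],[0,0,0]],[[0,0,0],[0,0,0]],[[0,0,-0.1],[0,0,0]],[[0,0,-0.3],[0,0,0]],[[0,0,-0.5],[0,0,0]],[[0,0,-0.5],[0,0,0]]]' 62| sed -n '2p;5p'
python3 -m creep '[[[0.05,-0.25,0],[0,0,0]],[[0.5,-1,0],[0,0,0]],[[0.5,-1,0],[0,0,0]],[[0.5,-1,0],[0,0,0]],[[0.5,-1,0],[0,0,0]],[[0.5,-1,0],[0,0,0]],[[0.5,-1,0],[0,0,0]]]' 75| sed -n 2p; python3 -m creep '[[[0,-0.3,0],[0,0,0]],[[0,-1,0],[0,0,0]],[[0,-1,0],[0,0,0]],[[0,-1,0],[0,0,0]],[[0,-1,0],[0,0,0]]]' | sed -n 2p;  python3 -m creep '[[[0,-0.25,0],[0,0,0]],[[0,-0.5,0],[0,0,0]],[[0,-1,0],[0,0,0]],[[0,-1,0.1],[0,0,0]],[[0,-1,0.2],[0,0,0]],[[0,-1,0.2],[0,0,0]],[[0,-1,0.2],[0,0,0]]]'|sed -n 2p;  python3 -c "
from h import *
chk()"
```

```text
tcp_pos: [517.1, 212.0, 51.9]
ee_rot: [3.142, 0.001, -3.114]
contact_force: [-0.4, -0.8, -1.6]
width: 53.9
tcp_pos: [518.8, 212.7, 156.4]
width: 61.9
tcp_pos: [422.3, 9.1, 151.2]
tcp_pos: [429.2, -195.1, 150.6]
tcp_pos: [434.0, -389.1, 110.7]
cur [ 422.3 -402.   111.6]
lid uv [ 421.7 -408.6] area 4346 shift [ 0.003 -0.033  0.368]
```

```bash
python3 -m creep '[[[0.002,-0.033,0.15],[0,0,0]],[[0.002,-0.033,0.3],[0,0,0]],[[0.002,-0.033,0.365],[0,0,0]],[[0.002,-0.033,0.365],[0,0,0]]]' | sed -n '2p;4p'; python3 -m creep '[[[0,0,0],[0,0,0]],[[0,0,0],[0,0,0]],[[0,0,0],[0,0,0]],[[0,0,0],[0,0,0]],[[0,0,0],[0,0,0]],[[0,0,0],[0,0,0]],[[0,0,0],[0,0,0]],[[0,0,-0.2],[0,0,0]],[[0,0,-0.4],[0,0,0]],[[0,0,-0.56],[0,0,0]],[[0,0,-0.56],[0,0,0]]]' 45 | sed -n '2,6p'; python3 -m creep '[[[0,0.25,0],[0,0,0]],[[0,0.5,0],[0,0,0]],[[-0.1,0.75,0],[0,0,0]],[[-0.3,1,0],[0,0,0]],[[-0.5,1,0],[0,0,0]],[[-0.5,1,0],[0,0,0]]]' | sed -n '2p';python3 -m creep '[[[0,0.25,0],[0,0,0]],[[0,0.5,0],[0,0,0]],[[0,0.75,0],[0,0,0]],[[0,1,0],[0,0,0]],[[0,1,0],[0,0,0]]]' | sed -n '2p';python3 -m creep '[[[0,0.25,0],[0,0,0]],[[0,0.5,0],[0,0,0]],[[0,0.75,0],[0,0,0]],[[0,1,0],[0,0,0]],[[0,1,0],[0,0,0]]]' | sed -n '2p'; python3 -m creep '[[[0,0.25,0],[0,0,0]],[[0,0.42,0],[0,0,0]],[[0,0.42,0],[0,0,0]],[[0,0.42,0],[0,0,0]],[[0,0.42,0.2],[0,0,0]],[[0,0.42,0.3],[0,0,0]],[[0,0.42,0.3],[0,0,0]],[[0,0.42,0.3],[0,0,0]]]' | sed -n '2,5p';  python3 -c "
from h import *
print(cur().round(1), sh(523.1,273.5,51.3))"
```

```text
tcp_pos: [433.1, -395.7, 37.6]
contact_force: [-0.7, 0.0, 0.2]
tcp_pos: [434.5, -398.7, 156.0]
ee_rot: [-3.134, 0.006, -3.114]
contact_force: [0.6, -0.9, -2.2]
width: 54.4
grip_force: 64.4
tcp_pos: [531.4, -192.1, 150.1]
tcp_pos: [520.7, 10.5, 150.2]
tcp_pos: [515.7, 210.0, 149.9]
tcp_pos: [514.5, 288.3, 90.6]
ee_rot: [-3.141, -0.0, -3.115]
contact_force: [0.7, 0.3, -1.1]
width: 54.6
[522.9 272.7  90.6] [-0.001  0.004  0.197]
```

```bash
python3 -m creep '[[[0,0.004,0.1],[0,0,0]],[[0,0.004,0.16],[0,0,0]],[[0,0.004,0.185],[0,0,0]],[[0,0.004,0.194],[0,0,0]],[[0,0.004,0.194],[0,0,0]]]' | sed -n '2,5p'; python3 -m creep '[[[0,0,0],[0,0,0]],[[0,0,0],[0,0,0]],[[0,0,0],[0,0,0]],[[0,0,-0.1],[0,0,0]],[[0,0,-0.3],[0,0,0]],[[0,0,-0.5],[0,0,0]],[[0,0,-0.5],[0,0,0]]]' 62| sed -n '2p;5p'
python3 -m creep '[[[0.25,0,0],[0,0,0]],[[0.55,-0.39,0],[0,0,0]],[[0.55,-0.39,0],[0,0,0]],[[0.55,-0.39,0],[0,0,0]],[[0.55,-0.39,0],[0,0,0]],[[0.55,-0.39,0],[0,0,0]],[[0.55,-0.39,0],[0,0,0]]]' 0| sed -n 1,2p;  python3 -c "
from h import *
print(cur().round(1), sh(415,195,80))
c=cap('wrist'); d=cap('top')
i=np.hstack([c['image'],cv2.resize(d['image'][150:300,120:395],(700,384))])
cv2.imwrite('pics/w4.png',cv2.cvtColor(cv2.resize(i,(800,253),interpolation=cv2.INTER_AREA),cv2.COLOR_RGB2BGR))"
```

```text
tcp_pos: [514.7, 290.2, 52.3]
ee_rot: [3.141, 0.001, -3.114]
contact_force: [0.3, -0.4, 1.3]
width: 54.8
tcp_pos: [516.1, 291.2, 156.9]
width: 62.2
t: 39.75
tcp_pos: [407.0, 209.8, 151.1]
[413.1 197.5 151.1] [-0.009 -0.013  0.356]
```

View pics/w4.png

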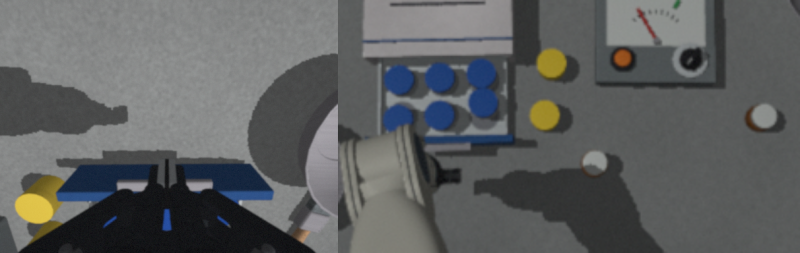

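All six tins are in the drawer, but the front-right one (483,104) sits off its disc. Checking lid heights and positions.

```bash
python3 - <<'E'
from h import *
T,S=cap('top'),cap('side')
B=[]
for c in(T,S):
    h=cv2.cvtColor(c['image'],cv2.COLOR_RGB2HSV)
    k,l,st,ce=cv2.connectedComponentsWithStats(cv2.inRange(h,(105,150,60),(125,255,255)))
    B.append([ce[i] for i in range(1,k) if 60<st[i][4]<700])
for c in B[0]:
    for c2 in B[1]:
        p,r=tri([(T,*c),(S,*c2)])
        if r[0]<6 and 30<p[2]<100: print(c.round(),c2.round(),uv(*p[:2]).round(1)-[557.6,194.9],p[2].round(1),np.round(r[0],1))
i=np.hstack([cv2.resize(S['image'][110:215,195:300],(400,400),interpolation=cv2.INTER_CUBIC),cv2.resize(T['image'][170:270,130:230],(400,400),interpolation=cv2.INTER_CUBIC)])
cv2.imwrite('pics/s5.png',cv2.cvtColor(i,cv2.COLOR_RGB2BGR))
E
```

```text
[205. 202.] [250. 163.] [ 25.  -81.6] 60.6 0.5
[156. 197.] [250. 136.] [42.9 77.3] 60.0 0.6
[180. 196.] [253. 148.] [46.5 -0.3] 60.8 1.0
[180. 218.] [233. 150.] [-25.9  -0.5] 60.2 0.8
[155. 219.] [229. 138.] [-30.6  79.3] 59.1 1.8
```

View pics/s5.png

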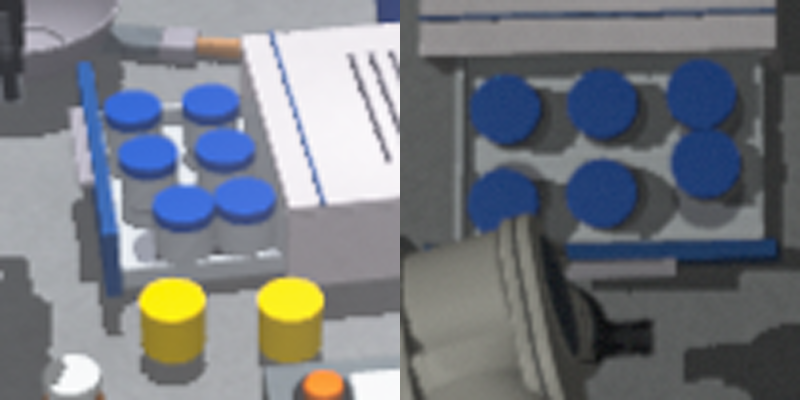

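The front-right tin was nudged against the rear-right one. All six lids are at 60–61 mm (about 62 expected), so they are upright on the floor and within bounds. Pushing the drawer slowly.

```bash
python3 -m creep '[[[0,-0.013,0.15],[0,0,0]],[[0,-0.013,0.3],[0,0,0]],[[0,-0.013,0.355],[0,0,0]],[[0,-0.013,0.355],[0,0,0]],[[0,-0.013,0.355],[0,0,0]]]' |sed -n 2p; python3 -m creep '[[[-0.025,0,0],[0,0,0]],[[-0.05,0,0],[0,0,0]],[[-0.075,0,0],[0,0,0]],[[-0.1,0,0],[0,0,0]],[[-0.12,0,0],[0,0,0]],[[-0.14,0,0],[0,0,0]],[[-0.16,0,0],[0,0,0]],[[-0.18,0,0],[0,0,0]],[[-0.2,0,0],[0,0,0]],[[-0.23,0,0],[0,0,0]],[[-0.26,0,0],[0,0,0]],[[-0.3,0,0],[0,0,0]],[[-0.34,0,0],[0,0,0]],[[-0.38,0,0],[0,0,0]],[[-0.42,0,0],[0,0,0]],[[-0.46,0,0],[0,0,0]],[[-0.5,0,0],[0,0,0]],[[-0.54,0,0],[0,0,0]],[[-0.58,0,0],[0,0,0]],[[-0.6,0,0],[0,0,0]]]'; python3 -c "
from h import *
print(cur())"
```

```text
tcp_pos: [406.8, 206.8, 81.0]
t: 42.45
tcp_pos: [527.4, 209.8, 80.3]
ee_rot: [-3.141, 0.001, -3.114]
contact_force: [-0.8, -0.8, -0.3]
width: 0.3
grip_force: 0.0
[533.44876352 193.92608917  80.32703555]
```

```bash
python3 -m creep '[[[-0.02,0,0],[0,0,0]],[[-0.05,0,0],[0,0,0]],[[-0.08,0,0],[0,0,0]],[[-0.11,0,0],[0,0,0]],[[-0.14,0,0],[0,0,0]],[[-0.17,0,0],[0,0,0]],[[-0.19,0,0],[0,0,0]],[[-0.2,0,0],[0,0,0]],[[-0.2,0,0],[0,0,0]]]' | sed -n '2p;4p'; python3 -c "
from h import *
print(cur().round(1))
c=cap('top'); s=cap('side')
i=np.hstack([cv2.resize(s['image'][100:230,190:350],(492,400)),cv2.resize(c['image'][90:270,130:230],(222,400))])
cv2.imwrite('pics/s6.png',cv2.cvtColor(i,cv2.COLOR_RGB2BGR))"
```

```text
tcp_pos: [566.6, 211.0, 80.3]
contact_force: [-0.2, -1.2, -0.4]
[572.7 193.9  80.3]
```

View pics/s6.png

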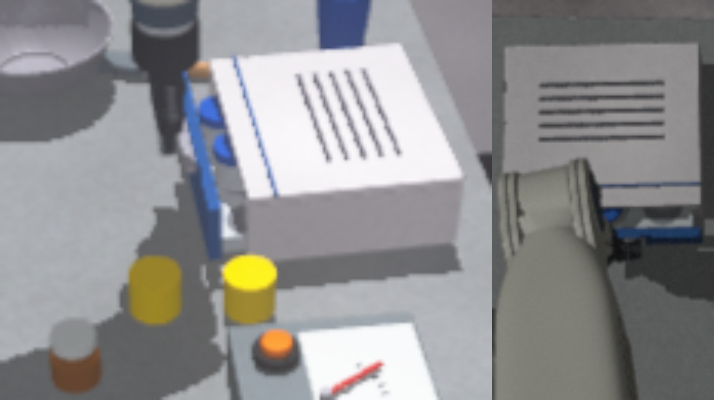

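The drawer is about 30 mm open and following smoothly. I'll continue at a few cm/s through the detent.

```bash
python3 -m creep '[[[-0.02,0,0],[0,0,0]],[[-0.04,0,0],[0,0,0]],[[-0.06,0,0],[0,0,0]],[[-0.08,0,0],[0,0,0]],[[-0.09,0,0],[0,0,0]],[[-0.1,0,0],[0,0,0]]]' | sed -n '2p;4p'; python3 -m creep '[[[-0.01,0,0],[0,0,0]],[[-0.02,0,0],[0,0,0]],[[-0.03,0,0],[0,0,0]]]' | sed -n '2p;4p'; python3 -m creep '[[[-0.01,0,0],[0,0,0]],[[-0.02,0,0],[0,0,0]],[[-0.02,0,0],[0,0,0]]]' | sed -n '2p;4p'
```

```text
tcp_pos: [584.8, 211.7, 80.2]
contact_force: [-8.2, -0.3, 5.1]
tcp_pos: [592.2, 211.9, 80.2]
contact_force: [-1.7, 1.2, -0.2]
tcp_pos: [594.2, 211.9, 80.2]
contact_force: [-12.5, -0.0, 7.0]
```

```bash
python3 -m creep '[[[-0.005,0,0],[0,0,0]],[[-0.01,0,0],[0,0,0]],[[-0.01,0,0],[0,0,0]]]' | sed -n '2p;4p'; python3 -m creep '[[[0.05,0,0],[0,0,0]],[[0.2,0,0],[0,0,0]],[[0.25,0,-0.2],[0,0,0]],[[0.25,-0.25,-0.4],[0,0,0]],[[0.25,-0.5,-0.6],[0,0,0]],[[0.25,-0.75,-0.6],[0,0,0]],[[0.25,-1,-0.6],[0,0,0]],[[0.25,-1,-0.6],[0,0,0]]]' 60 | sed -n '2p;4p';  python3 -m creep '[[[0,-0.25,0],[0,0,0]],[[0,-0.5,0],[0,0,0]],[[0,-0.75,0],[0,0,0]],[[0,-1,0],[0,0,0]],[[0,-1,0],[0,0,0]],[[0,-1,0],[0,0,0]]]' | sed -n '2p';python3 - <<'E'
from h import *
print(cur().round(1))
c=cap('top'); s=cap('side'); w=cap('wrist')
import pickle; pickle.dump((c,s,w),open('k.pkl','wb'))
W=w['image']
i=np.hstack([cv2.resize(c['image'][90:270,130:230],(213,384)),W])
cv2.imwrite('pics/s7.png',cv2.cvtColor(i,cv2.COLOR_RGB2BGR))
E
```

```text
tcp_pos: [594.3, 211.9, 80.1]
contact_force: [-21.2, -0.0, 12.7]
tcp_pos: [554.5, 7.0, 201.4]
contact_force: [0.7, 0.4, -0.3]
tcp_pos: [559.3, -190.9, 200.0]
[ 553.4 -207.6  200. ]
```

View pics/s7.png

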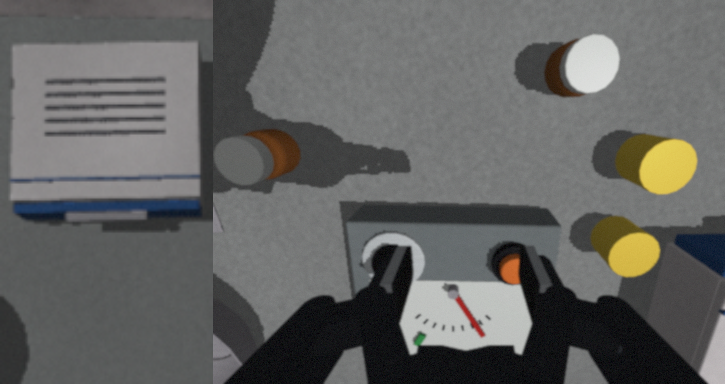

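Drawer home: it would not move under a 21 N push, and the front panel is flush in the top view. Moving above the knob to see its bar.

```bash
python3 -m creep '[[[-0.15,-0.2,-0.05],[0,0,0]],[[-0.33,-0.37,-0.1],[0,0,0]],[[-0.33,-0.37,-0.1],[0,0,0]],[[-0.33,-0.37,-0.1],[0,0,0]],[[-0.33,-0.37,-0.1],[0,0,0]]]' 85 | sed -n 2,3p; python3 - <<'E'
from h import *
import pickle
w=cap('wrist');pickle.dump(w,open('k2.pkl','wb'))
cv2.imwrite('pics/k2.png',cv2.cvtColor(cv2.resize(w['image'][110:360,130:430],(720,600),interpolation=cv2.INTER_CUBIC),cv2.COLOR_RGB2BGR))
E
```

```text
tcp_pos: [627.0, -259.7, 220.1]
ee_rot: [3.141, -0.001, -3.112]
```

View pics/k2.png

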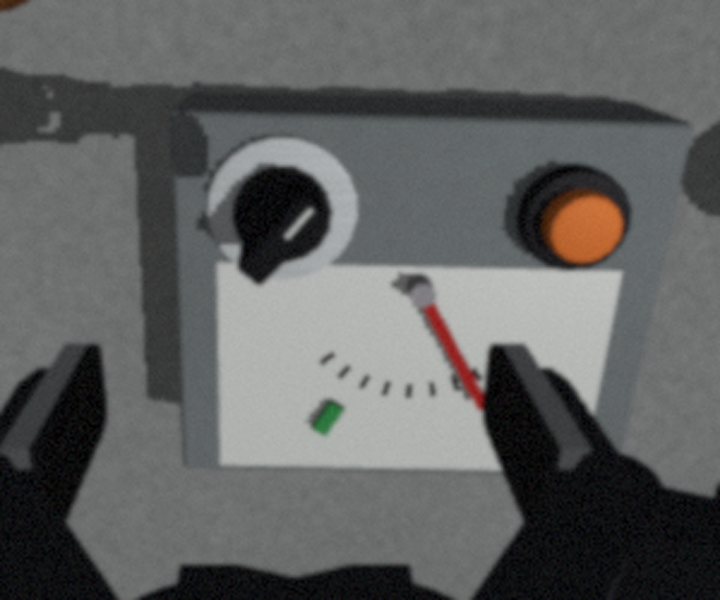

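The knob bar runs from about (325,195) to (258,278) in the crop, with its white line at (288,238)–(312,210). The ring centre is (282,207), pivot (420,292), mark about (328,417), and button (585,227). Working out the geometry.

```bash
python3 - <<'E'
from h import *
import pickle
w=pickle.load(open('k2.pkl','rb')); T=pickle.load(open('k.pkl','rb'))[0]
k=lambda U,V:(w,130+U/2.4,110+V/2.4)
t=lambda U,V:(T,130+U/3,100+V/3)
ring=atz(*k(282,207),57);print('ring',ring.round(1),atz(*t(600,257),57).round(1))
# white line on bar
g=w['image'].astype(int).min(2); m=np.zeros_like(g,np.uint8); 
ys,xs=np.mgrid[0:384,0:512]; U=(xs-130)*2.4;V=(ys-110)*2.4
sel=(abs(U-300)<18)&(abs(V-224)<22)&(g>90); pts=np.c_[xs[sel],ys[sel]].astype(np.float32); print(len(pts))
vx,vy,x0,y0=cv2.fitLine(pts,cv2.DIST_L2,0,.01,.01).ravel()
A=atz(w,x0-8*vx,y0-8*vy,99);B=atz(w,x0+8*vx,y0+8*vy,99);d=(B-A)[:2];print('bar world deg',np.degrees(np.arctan2(d[1],d[0])),'mid',(A+B)/2)
piv=atz(*k(420,290),61);tipdir=atz(*k(483,405),61)
hsv=cv2.cvtColor(w['image'],cv2.COLOR_RGB2HSV)
gm=cv2.inRange(hsv,(50,80,30),(75,255,255)); n,l,st,ce=cv2.connectedComponentsWithStats(gm);i=1+np.argmax(st[1:,4]);mk=atz(w,*ce[i],61)
ag=lambda p:np.degrees(np.arctan2(p[1]-piv[1],p[0]-piv[0]))
print('piv',piv.round(1),'tip',tipdir.round(1),np.linalg.norm(tipdir-piv),ag(tipdir),'mark',mk.round(1),np.linalg.norm(mk-piv),ag(mk), 'knob turn deg',(ag(tipdir)-ag(mk))/.4)
# panel edge yaw
for a_,b_ in(((200,112),(686,122)),((218,264),(620,271)),((222,464),(480,469))):
    e=atz(*k(*b_),55)-atz(*k(*a_),55);print('yaw',np.degrees(np.arctan2(-e[0],e[1])))
o=ray(*k(585,227)); print('btn w',atz(*k(585,227),72).round(1),'tri',[x.round(1) if hasattr(x,'round') else x for x in tri([k(585,227),t(479,252)])])
print(tri([k(289,235),t(600,256)]))
print(cur())
E
```

```text
ring [ 639.7 -264.8   57. ] [ 637.4 -268.7   57. ]
54
bar world deg 140.96500019022443 mid [ 631.76773923 -258.36118028   99.        ]
piv [ 677.2 -199.8   61. ] tip [ 738.9 -163.1   61. ] 71.86651811431031 30.792748620212183 mark [ 748.  -240.1   61. ] 81.51602680301092 -29.6207337002925 knob turn deg 151.0337058012617
yaw 0.4454464729798227
yaw 0.5391751321018036
yaw 0.25983323723433743
btn w [ 640.  -133.9   72. ] tri [array([ 637.2, -137.2,   79.1]), [np.float64(0.26984125703744594), np.float64(0.26984125703749107)]]
(array([ 628.80441883, -260.43794321,  117.16386516]), [np.float64(1.403543880327306), np.float64(1.4035438803273776)])
[ 618.78410395 -278.43449342  220.47938446]
```

```bash
python3 -m creep '[[[-0.058,-0.033,0.1],[0,0,-0.1]],[[-0.058,-0.033,0.2],[0,0,-0.2]],[[-0.058,-0.033,0.3],[0,0,-0.3]],[[-0.058,-0.033,0.4],[0,0,-0.4]],[[-0.058,-0.033,0.4],[0,0,-0.5]],[[-0.058,-0.033,0.4],[0,0,-0.6]],[[-0.058,-0.033,0.4],[0,0,-0.774]],[[-0.058,-0.033,0.4],[0,0,-0.774]],[[-0.058,-0.033,0.4],[0,0,-0.774]],[[-0.058,-0.033,0.4],[0,0,-0.774]],[[-0.058,-0.033,0.4],[0,0,-0.774]],[[-0.058,-0.033,0.4],[0,0,-0.774]],[[-0.058,-0.033,0.4],[0,0,-0.774]],[[-0.058,-0.033,0.4],[0,0,-0.774]],[[-0.058,-0.033,0.4],[0,0,-0.774]],[[-0.058,-0.033,0.4],[0,0,-0.774]],[[-0.058,-0.033,0.4],[0,0,-0.774]],[[-0.058,-0.033,0.4],[0,0,-0.774]]]' 45; python3 - <<'E'
from h import *
import pickle
s=readout.read_state();print(np.round(s['joints'],2),np.round(s['tcp_pos'],1))
w=cap('wrist');pickle.dump(w,open('k3.pkl','wb'))
print(proj(w,[638.7,-266,99]),proj(w,[638.7,-266,57]))
cv2.imwrite('pics/k3.png',cv2.cvtColor(w['image'],cv2.COLOR_RGB2BGR))
E
```

```text
t: 48.85
tcp_pos: [638.6, -266.5, 141.1]
ee_rot: [-3.141, -0.0, -0.681]
contact_force: [-0.2, -0.9, 0.4]
width: 44.9
grip_force: 0.0
[-0.52  0.54  0.19  1.22  0.   -2.98] [ 638.6 -266.5  141.1]
[251.08917142 236.71220457] [251.32668614 212.5081138 ]
```

View pics/k3.png

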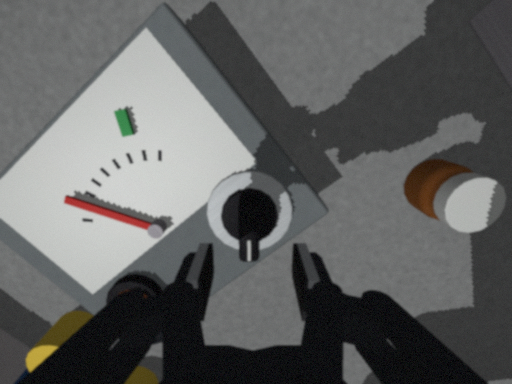

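The bar is aligned between the fingers: white line vertical at column 249, ring centre (250,211). Grip and turn clockwise in stages.

```bash
cat >> h.py <<'E'
def ptr(n='wrist'):
    c=cap(n); h=cv2.cvtColor(c['image'],cv2.COLOR_RGB2HSV); out={}
    P=np.array([677.2,-199.8])
    for k,m in (('red',cv2.inRange(h,(0,150,60),(6,255,255))|cv2.inRange(h,(174,150,60),(180,255,255))),('grn',cv2.inRange(h,(50,80,30),(75,255,255)))):
        ys,xs=np.nonzero(m); q=np.array([atz(c,x,y,61)[:2] for x,y in zip(xs,ys)]).reshape(-1,2)
        q=q[np.linalg.norm(q-P,axis=1)<110]
        if len(q)<4: print(k,'unseen',len(q)); continue
        vx,vy,x0,y0=cv2.fitLine(q.astype(np.float32),cv2.DIST_L2,0,.01,.01).ravel()
        r=np.linalg.norm(q-P,axis=1); d=q.mean(0)-P
        print(n,k,len(q),'mean',q.mean(0).round(1),'r',r.min().round(1),r.max().round(1),'angle mean-pivot',np.degrees(np.arctan2(d[1],d[0])).round(2),'line',np.degrees(np.arctan2(vy,vx)).round(2)); out[k]=q
    return out
E
python3 -c "
from h import *
ptr();ptr('top');ptr('side')"
python3 -m creep '[[[0,0,0.1],[0,0,0]],[[0,0,0.2],[0,0,0]],[[0,0,0.24],[0,0,0]],[[0,0,0.24],[0,0,0]]]' | sed -n '2p;4p'; python3 -m creep '[[[0,0,0],[0,0,0]],[[0,0,0],[0,0,0]],[[0,0,0],[0,0,0]],[[0,0,0],[0,0,0]],[[0,0,0],[0,0,0]],[[0,0,0],[0,0,0]],[[0,0,0],[0,0,0]]]' 8
```

```text
wrist red 551 mean [ 711.3 -179.7] r 6.8 71.5 angle mean-pivot 30.54 line 30.67
wrist grn 301 mean [ 749.5 -240.8] r 74.5 91.6 angle mean-pivot -29.58 line -29.34
top red 13 mean [ 711.5 -179.9] r 11.2 63.9 angle mean-pivot 30.05 line 29.86
top grn 8 mean [ 748. -240.] r 75.9 87.9 angle mean-pivot -29.59 line -34.32
side red 10 mean [ 715.2 -177.8] r 14.4 69.8 angle mean-pivot 30.06 line 30.68
side grn 12 mean [ 749.3 -241.5] r 75.3 90.9 angle mean-pivot -30.01 line -27.79
tcp_pos: [638.6, -267.3, 91.1]
contact_force: [-0.0, 0.3, 0.9]
t: 50.15
tcp_pos: [641.2, -266.0, 93.9]
ee_rot: [-3.137, -0.003, -0.68]
contact_force: [7.3, 9.9, 1.9]
width: 12.8
grip_force: 60.7
```

```bash
python3 -m creep '[[[0,0,0],[0,0,0.04]],[[0,0,0],[0,0,0.08]],[[0,0,0],[0,0,0.12]],[[0,0,0],[0,0,0.16]],[[0,0,0],[0,0,0.2]],[[0,0,0],[0,0,0.24]],[[0,0,0],[0,0,0.28]],[[0,0,0],[0,0,0.32]],[[0,0,0],[0,0,0.36]],[[0,0,0],[0,0,0.4]],[[0,0,0],[0,0,0.44]],[[0,0,0],[0,0,0.48]],[[0,0,0],[0,0,0.52]],[[0,0,0],[0,0,0.56]],[[0,0,0],[0,0,0.6]],[[0,0,0],[0,0,0.64]],[[0,0,0],[0,0,0.68]],[[0,0,0],[0,0,0.7]],[[0,0,0],[0,0,0.7]]]'; python3 -c "
from h import *
ptr();ptr('top');ptr('side')"
```

```text
t: 52.05
tcp_pos: [639.8, -265.3, 93.9]
ee_rot: [3.139, 0.003, -2.882]
contact_force: [1.0, 11.8, 5.5]
width: 12.7
grip_force: 61.5
red unseen 0
grn unseen 0
top red 15 mean [ 711.8 -214.6] r 12.2 64.2 angle mean-pivot -23.2 line -19.5
top grn 8 mean [ 747.1 -240.4] r 74.7 87.9 angle mean-pivot -30.13 line -21.23
side red 9 mean [ 712.8 -212.2] r 17.3 58.2 angle mean-pivot -19.2 line -19.8
side grn 12 mean [ 749.3 -241.5] r 75.3 90.9 angle mean-pivot -30.01 line -27.79
```

```bash
python3 -m creep '[[[0,0,0],[0,0,0.04]],[[0,0,0],[0,0,0.08]],[[0,0,0],[0,0,0.11]],[[0,0,0],[0,0,0.135]],[[0,0,0],[0,0,0.135]],[[0,0,0],[0,0,0.135]]]'; python3 -c "
from h import *
ptr('top');ptr('side')"; python3 -m creep '[[[0,0,0],[0,0,0]],[[0,0,0],[0,0,0]],[[0,0,0],[0,0,0]],[[0,0,0],[0,0,0]],[[0,0,-0.1],[0,0,0]],[[0,0,-0.2],[0,0,0]],[[0,0,-0.4],[0,0,0]],[[0.2,0,-0.6],[0,0,0]],[[0.4,0,-0.6],[0,0,0]],[[0.4,0,-0.6],[0,0,0]]]' 45;  python3 -c "
from h import *
ptr();ptr('top')"
```

```text
t: 52.8
tcp_pos: [639.9, -264.9, 93.9]
ee_rot: [3.137, 0.002, 2.98]
contact_force: [0.9, 13.6, 5.9]
width: 12.7
grip_force: 61.6
top red 16 mean [ 708.9 -220.6] r 12.2 62.7 angle mean-pivot -33.3 line -30.49
top grn 8 mean [ 748. -240.] r 75.9 87.9 angle mean-pivot -29.59 line -34.32
side red 10 mean [ 713.4 -219.6] r 11.7 66.2 angle mean-pivot -28.68 line -29.25
side grn 12 mean [ 749.3 -241.5] r 75.3 90.9 angle mean-pivot -30.01 line -27.79
t: 53.9
tcp_pos: [556.2, -253.7, 214.1]
ee_rot: [-3.141, -0.0, 2.977]
contact_force: [0.6, 0.4, 0.3]
width: 45.0
grip_force: 0.0
wrist red 71 mean [ 728.  -229.2] r 44.9 71.7 angle mean-pivot -30.03 line -30.77
wrist grn 62 mean [ 748.3 -240.5] r 74.5 90.0 angle mean-pivot -29.79 line -22.27
top red 14 mean [ 711.1 -221.9] r 12.2 62.7 angle mean-pivot -33.08 line -30.58
top grn 8 mean [ 748. -240.] r 75.9 87.9 angle mean-pivot -29.59 line -34.32
```

Pointer −30.0° against mark −29.8°, so they are aligned within 1 mm. Going above the button.

```bash
python3 -m creep '[[[-0.1,0.2,0],[0,0,0]],[[-0.2,0.4,0],[0,0,0]],[[-0.309,0.648,0],[0,0,0]],[[-0.309,0.648,0.15],[0,0,0]],[[-0.309,0.648,0.32],[0,0,0]],[[-0.309,0.648,0.32],[0,0,0]],[[-0.309,0.648,0.32],[0,0,0]]]' 0|sed -n 2,3p;  python3 - <<'E'
from h import *
w=cap('wrist');T=cap('top');S=cap('side');L=[]
for c in(w,T,S):
    h=cv2.cvtColor(c['image'],cv2.COLOR_RGB2HSV)
    n,l,st,ce=cv2.connectedComponentsWithStats(cv2.inRange(h,(7,170,90),(16,255,255)))
    p=proj(c,[638.5,-136,75]);i=min((i for i in range(1,n) if st[i][4]>8),key=lambda i:np.linalg.norm(ce[i]-p),default=None)
    print(p.round(1),i and (ce[i].round(1),st[i])); 
    if i:
        print(atz(c,*ce[i],75).round(1)); L.append((c,*ce[i]))
if len(L)>1: print(tri(L))
E
```

```text
tcp_pos: [642.8, -137.0, 148.0]
ee_rot: [3.141, -0.001, 2.978]
[253.2 213.6] (array([254.8, 213.1]), array([ 234,  193,   42,   41, 1344], dtype=int32))
[ 638.3 -134.8   75. ]
[289.2 183.7] None
[279.  210.8] (array([279.7, 210.9]), array([275, 208,  10,   7,  38], dtype=int32))
[ 640.5 -136.9   75. ]
(array([ 640.16810006, -134.77610339,   72.53740329]), [np.float64(0.8063417736856109), np.float64(0.8063417736855029)])
```

```bash
python3 -m creep '[[[0.012,0.007,0.1],[0,0,0]],[[0.012,0.007,0.2],[0,0,0]],[[0.012,0.007,0.24],[0,0,0]],[[0.012,0.007,0.24],[0,0,0]]]' |sed -n '2p;4p'; python3 -m creep '[[[0,0,0.01],[0,0,0]],[[0,0,0.02],[0,0,0]],[[0,0,0.03],[0,0,0]],[[0,0,0.03],[0,0,0]]]' |sed -n '2p;4p'
```

```text
tcp_pos: [640.1, -135.4, 100.3]
contact_force: [-0.0, -1.3, -0.4]
tcp_pos: [640.7, -135.3, 94.8]
contact_force: [1.0, -1.1, 2.0]
```

```bash
for k in 1 ; do python3 -m creep '[[[0,0,0.01],[0,0,0]],[[0,0,0.01],[0,0,0]]]' |sed -n '2p;4p'; python3 -m creep '[[[0,0,0.01],[0,0,0]],[[0,0,0.01],[0,0,0]]]' |sed -n '2p;4p'; python3 -m creep '[[[0,0,0.01],[0,0,0]],[[0,0,0.01],[0,0,0]]]' |sed -n '2p;4p'; done
```

```text
tcp_pos: [640.7, -135.3, 92.6]
contact_force: [0.7, -1.5, 3.6]
tcp_pos: [640.6, -135.3, 90.5]
contact_force: [2.7, -1.9, 4.1]
tcp_pos: [640.7, -135.3, 89.9]
contact_force: [-0.6, 0.4, 13.9]
```

The button bottomed at TCP z 89.9 with 13.9 N. Retract and check.

```bash
python3 -m creep '[[[0,0,0.005],[0,0,0]],[[0,0,0.005],[0,0,0]]]' |sed -n '2p;4p'; python3 -m creep '[[[0,0,-0.1],[0,0,0]],[[0,0,-0.3],[0,0,0]],[[0.2,0,-0.6],[0,0,0]],[[0.6,0,-0.7],[0,0,0]],[[0.8,0,-0.7],[0,0,0]],[[0.8,0,-0.7],[0,0,0]],[[0.8,0,-0.7],[0,0,0]],[[0.8,0,-0.7],[0,0,0]]]' ; python3 - <<'E'
from h import *
ptr();ptr('top');ptr('side')
c,s,w=cap('top'),cap('side'),cap('wrist')
i=np.hstack([cv2.resize(c['image'][90:290,100:400],(390,260)),cv2.resize(w['image'],(347,260))])
cv2.imwrite('pics/f.png',cv2.cvtColor(i,cv2.COLOR_RGB2BGR))
E
```

```text
tcp_pos: [640.7, -135.3, 89.8]
contact_force: [-2.4, -0.1, 20.5]
t: 57.25
tcp_pos: [481.7, -108.8, 227.6]
ee_rot: [3.142, 0.0, 2.978]
contact_force: [0.6, -0.1, -1.0]
width: -0.0
grip_force: 0.0
red unseen 0
grn unseen 0
top red 15 mean [ 709.9 -221.1] r 12.2 62.7 angle mean-pivot -33.06 line -30.91
top grn 7 mean [ 748.1 -240.5] r 75.9 87.9 angle mean-pivot -29.87 line -29.12
side red 9 mean [ 712.1 -218.9] r 11.7 66.2 angle mean-pivot -28.68 line -29.29
side grn 12 mean [ 749.3 -241.5] r 75.3 90.9 angle mean-pivot -30.01 line -27.79
```

View pics/f.png

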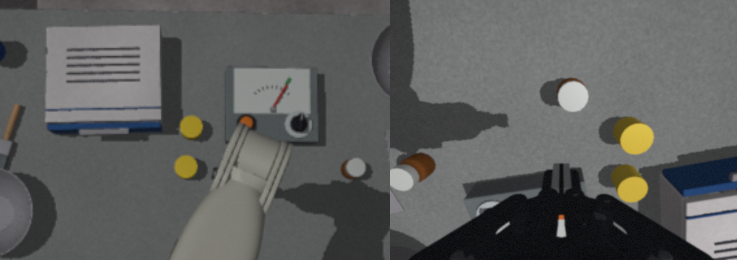

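The final view shows the drawer shut at (105,128), the pointer meeting the mark at (289,80), and the jars and yellow tins where they were. Handing in.

```bash
python3 -c "
from rig import workorder
print(workorder.close_job())"
```

```text
the job is handed in; nothing more can be done
None
```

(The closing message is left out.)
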